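Cover the cheese crock, then lift the outer lid alone

ROBOT

A 6-joint arm with a two-finger parallel gripper is mounted at the origin on the work surface. World frame = base frame: x ahead of the robot, y to its left, z up, the work surface at z = 0. Lengths are in m, angles in rad, forces in N, time in s.
With the tool pointing down it reaches from about 0.275 to 0.875 m from the base axis. Payload 12.5 kg.
Tool frame: the origin (TCP) lies between the finger pads; the fingertips stand 19 mm ahead of it and the grasp point (between the pads) is the TCP (ctrl.finger_overhang is the z of the fingertips in the tool frame, in m); z points along the fingers, y is the line along which they close (so a half turn about z gives the same grasp; the last joint's range is limited). The gripper opens to 85 mm and grips with 20 to 120 N. Pads are 22 mm wide; open, the fingers measure 114 mm over their backs; the gripper's body (76 mm by 85 mm) begins 54 mm behind the grasp point. The pads swing forward as they close: fully open they stand 13 mm farther back than shut.
Start: joints at [-1.204, 0.351, 1.652, -0, 1.139, -0.085], TCP at [0.24, -0.495, 0.25] pointing down, gripper open.
Joint ranges: [-2.75, 2.75], [-0.79, 2.1], [0.01, 2.65], [-1.57, 4.71], [0.07, 3.14], [-2.87, 2.87]. Speed limits (rad/s): [2.22, 2.22, 2.79, 3.14, 3.14, 3.14].

INTERFACE

Orientations are given as a unit quaternion [x, y, z, w].
In Python, from plant import ctrl, viewer, telemetry gives the robot as it stands (ctrl), with the cameras (viewer) and the readings (telemetry).
- The arm moves only by the tool hand_motion, called as name(argument=value, ...) on one line, values as JSON. Schema: {"type":"object","properties":{"steps":{"type":"object","properties":{"segments":{"type":"array","items":{"type":"array","items":{"type":"number"},"minItems":5,"maxItems":5},"minItems":1,"maxItems":10}},"additionalProperties":false,"required":["segments"]},"squeeze":{"type":"number"},"only":{"type":"string"},"quiet":{"type":"boolean"},"lines":{"type":"string"}},"required":["steps"],"additionalProperties":false}. steps is an object whose key "segments" holds a list of rows, 1 to 10 of them, each of 5 numbers: the finger opening in m, then dx, dy, dz in normalised numbers (1 is 0.4 m), then a turn about the tool's z in normalised numbers (1 is 120 degrees); each row is the pose to reach, as a shift and turn from the pose commanded when the call began, along the tool's axes at that moment; what a row does not reach only later rows make up. A row lasts 1/12 s, in which the tool goes at most 0.0417 m and 0.125 rad, less where a joint would pass 70% of its speed; a pose out of reach is approached as far as the arm can. The fingers move at their own pace and stop on an object; squeeze is the grip in N (left out, the last holds). Time passes only in rows, so rows that do not move let the fingers close. The tool returns the time, the measured TCP pose, the force, the opening and the grip force at its end. only (a regular expression) keeps the lines of the reply that match it, lines (a string "A,B") keeps lines A to B, and quiet returns only ok. Shift and turn numbers lie between -1 and 1, and a call with a number outside is refused. Input that does not fit is refused with a message, and nothing moves.
- telemetry.read_state(): the state, without advancing time (a new reading comes with each control period).
- viewer.capture(name): name is "side" or "top" or "wrist"; returns a dict with "frame" (420x560x3 uint8, red, green, blue), "intrinsics" (3x3 intrinsics, pixels), "k1" (the pictures are not rectified: a ray, as slopes to the right and down, at radius r is drawn at 1 + k1 r^2 times it, then the intrinsics apply), "position" and "attitude" of the camera in the world. Camera axes: x right, y up, looking along -z (the intrinsics and any distortion apply to the point x, -y, -z); pixel columns grow to the right and rows downward; lengths in m; the calibration is good to about 2 mm. A picture is of the moment at which its call begins. There is no depth.
- ctrl.sign_off(): hands the job in; it is judged then, once.
The state is a dict: "t": time; "joint_pos": joint angles; "joint_vel": joint speeds; "effort": joint torques, N m; "tool_pos": TCP position; "eef_rot": TCP orientation; "ft_force": force on the tool from outside, world axes, zero at the start; "ft_torque": the same for the moment, N m; "gripper_width": finger opening in m; "grip_force": force on a finger pad.
Only numpy, scipy, OpenCV 4.12 (cv2) and the standard library are available. Lean on these libraries where they do the work, as an engineer would, in place of code of your own. Each camera call takes 0.05 s, during which the arm holds its last target. There are 200 camera calls.

TASK

Carry the nested pair of steel lids together (the inner lid's stem lifts both) to the open crock on the wooden riser, lower them gently (no dropping) until the inner lid sits flat on the crock's rim with the outer lid still on it, and let go. Then take hold of the outer lid (its collar is the grip) and lift it alone until all of it is above the top of the stem, leaving the inner lid closed on the crock. Finish while still holding the outer lid up there, level and still, with the crock and everything else on the counter left in place.

Things in the scene. Friction and masses are not known exactly. Their poses are not given: they have to be found in the camera images.
- riser: Fixed square wooden block, 130 x 130 mm, 50 mm high, on the counter; origin at the centre of its underside. The crock stands centred on it to within a few mm.
- crock: Open round white stoneware crock on the riser, loose, about 0.9 kg, a pale cheese inside ending 30 mm below the rim. Outer diameter 110 mm, 80 mm high, wall 5 mm, mouth 100 mm. Origin at the centre of its underside, z up; rim at z = 80 mm (130 mm above the counter). With the inner lid seated, that lid's origin is at z = 70 mm in this frame.
- inner_lid: Inner lid, steel, about 0.2 kg. Origin: centre of its underside, z up. Plug, diameter 92 mm (foot tapered to 84), z = 0 to 10 mm, drops into the crock's mouth; flange, diameter 108 mm, z = 10 to 16 mm, lies on its rim; upright stem to z = 96 mm. At the start it stands on the counter, plug down, the outer lid resting on it; lifting it by the stem lifts both.
- stem (a point): Point on the axis of the inner lid's stem, 83 mm above that lid's origin and 13 mm below the stem's top: where to grip it. The stem is a plain upright cylinder of diameter 24 mm; it passes loosely through the outer lid's collar and stands 36 mm proud of it.
- outer_lid: Outer lid, steel, about 0.2 kg, a round cap on the inner lid's flange. Origin: centre of its lower (skirt) edge, z up; nested, it is 6 mm above the inner lid's origin. Skirt: outer diameter 132, inner 124 mm, z = 0 to 10 mm; top plate z = 10 to 14 mm; collar above it. It must rise 90 mm from nested for its lower edge to be level with the stem's top.
- collar (a point): Point on the axis of the outer lid's collar, 49 mm above that lid's origin and 5 mm below the collar's top: a good height to grip. The collar is an upright tube round the central hole, outer diameter 41 mm, bore 31 mm, from 14 to 54 mm above that lid's origin; the stem inside it has 3 mm play all round and stands up between the fingers.
- knife: Bystander: flat cheese spatula, 200 mm, lying about along x in the middle of the counter; origin at the middle of its underside.
- little_wheel: Bystander: small round cheese, diameter 68 mm, 30 mm high; origin under its centre.
- pot: Bystander: small empty pot with two wire side handles (about 150 mm over them), diameter 80 mm, 70 mm high, standing straight on the counter; origin under its centre.
- jar: Bystander: closed glass jar, diameter 66 mm, 100 mm high; origin under its centre.
- bowl: Bystander: empty bowl, diameter 110 mm, 45 mm high; origin under its centre.
- block: Bystander: block of cheese 100 x 70 x 60 mm; origin under its centre.
- wedge: Bystander: three-sided piece of cheese about 95 mm a side, 45 mm high; origin under its centre.

How it is judged:
By the outcome, as a careful person would: the job done as asked, in the order asked, and still so for the second after the job is handed in, while the arm keeps its last pose, push and grip.
It also fails if it takes over 53 s, if anything falls off the work surface, if the arm or the gripper's body presses on something with over 40 N, if the wrist force passes 120 N, or if a joint passes its speed limit or range.

## Working session

There is one attempt and no reset: what is moved stays moved. The work goes in short steps, Python scripts to look and compute and a tool call to move; the robot and the scene stay as the last step left them, time stands still between calls to the robot, and variables do not carry over. Pictures are saved under pics/ and viewed, at most 10 in all, crops included, and the job is handed in when it is done.

```bash
mkdir -p pics; ls; cat > h.py <<'E'
import numpy as np, cv2
from plant import ctrl, viewer, telemetry
from scipy.spatial.transform import Rotation as R
def cam(c):
    A=np.array(c["attitude"],float)
    M=R.from_quat(A).as_matrix() if A.size==4 else A.reshape(3,3)
    return np.array(c["intrinsics"],float),float(c["k1"]),np.array(c["position"],float),M
def ray(c,u,v):
    K,k1,p,M=cam(c)
    d=cv2.undistortPoints(np.array([[[u,v]]],float),K,np.array([k1,0,0,0,0.]))[0,0]
    return p,M@np.array([d[0],-d[1],-1])
def onz(c,u,v,z):
    p,d=ray(c,u,v); return p+d*(z-p[2])/d[2]
def proj(c,P):
    K,k1,p,M=cam(c); q=(np.atleast_2d(P)-p)@M; q=q*[1,-1,-1]
    return cv2.projectPoints(q,np.zeros(3),np.zeros(3),K,np.array([k1,0,0,0,0.]))[0][:,0]
def snap(n,f):
    c=viewer.capture(n); cv2.imwrite("pics/"+f+".png",c["frame"][:,:,::-1]); np.save("pics/"+f+".npy",c,allow_pickle=True); return c
def load(f): return np.load("pics/"+f+".npy",allow_pickle=True).item()
E
python3 - <<'E'
from h import *
for n in("top","side"):
    c=snap(n,n+"0"); print(n,c["position"],c["attitude"],c["k1"],c["intrinsics"])
print(telemetry.read_state())
E
```

```text
pics
plant.py
top [0.42648409 0.01047809 1.48527275] [-0.03855688  0.04448353  0.71268724 -0.69900749] -0.04776407888094678 [[422.18817749   0.         278.20303661]
 [  0.         422.18817749 207.18452233]
 [  0.           0.           1.        ]]
side [0.34055678 0.68334703 0.92877309] [-0.05458583  0.34680729  0.92341295 -0.1550923 ] -0.016805880055825336 [[407.51535326   0.         279.51748722]
 [  0.         407.51535326 210.4053113 ]
 [  0.           0.           1.        ]]
{'t': 0.1, 'joint_pos': array([-1.20361183e+00,  3.51149506e-01,  1.65234302e+00,  2.23438715e-05,
        1.13908945e+00, -8.46218204e-02]), 'joint_vel': array([-0.00072573, -0.00057102, -0.00190374, -0.00028266, -0.0002355 ,
       -0.000138  ]), 'effort': array([ 2.14293679e-03, -5.06829035e+01, -2.91873479e+01, -1.92954116e-05,
        2.65143542e-03, -9.70016089e-06]), 'tool_pos': array([ 0.2400457 , -0.49455463,  0.24983673]), 'eef_rot': array([ 9.74593138e-01,  2.23982075e-01, -5.96108741e-05, -4.91163122e-04]), 'ft_force': array([ 0.13826004, -0.01007953, -0.09603087]), 'ft_torque': array([ 0.0437996 ,  0.03192458, -0.04445944]), 'grip_force': 0.0, 'gripper_width': 0.08553669062304292}
```

View pics/top0.png

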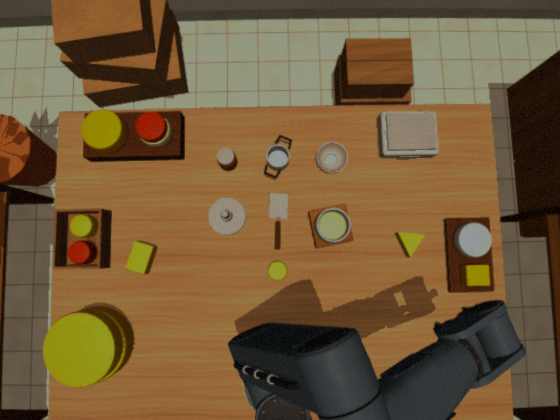

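View pics/side0.png

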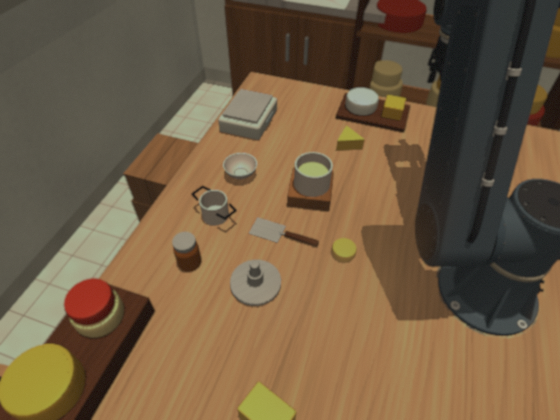

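The top view shows the lids at about (227,215) and the crock on its riser at about (333,226). In the side view the lids are at about (255,280) and the crock rim at about (314,167). I'll refine these by segmentation and an overlay.

```bash
cat > fit.py <<'E'
from h import *
def circ(P,r,z,n=60):
    a=np.linspace(0,2*np.pi,n); return np.c_[P[0]+r*np.cos(a),P[1]+r*np.sin(a),np.full(n,z)]
def blob(c,u,v,w=32):
    f=c["frame"]; s=cv2.cvtColor(f,cv2.COLOR_RGB2HSV)[:,:,1]
    m=np.zeros_like(s); m[v-w:v+w,u-w:u+w]=(s[v-w:v+w,u-w:u+w]<75)*255
    n,l,st,ce=cv2.connectedComponentsWithStats(m); i=1+np.argmax(st[1:,4])
    k=max(cv2.findContours((l==i).astype(np.uint8),cv2.RETR_EXTERNAL,cv2.CHAIN_APPROX_NONE)[0],key=len)
    return cv2.fitEllipse(cv2.convexHull(k)),st[i]
def crop(c,u,v,circs,k=5):
    im=c["frame"][v-30:v+30,u-40:u+40,::-1].copy(); im=cv2.resize(im,None,fx=k,fy=k,interpolation=cv2.INTER_CUBIC)
    for P,col in circs:
        q=(proj(c,P)-[u-40,v-30]+.5)*k; cv2.polylines(im,[q.astype(int)],False,col,1)
    return im
E
python3 - <<'E'
from fit import *
t=load("top0");s=load("side0")
for c,u,v,z in((t,227,215,.018),(s,255,283,.018),(t,333,226,.13),(s,314,167,.13)):
    e,st=blob(c,u,v); print(e,st,onz(c,*e[0],z))
L=onz(t,227.5,215.5,.018); C=onz(t,333,226,.13)
print(L,C)
def ov(L,C):
    l=[(circ(L,.066,.02),(0,0,255)),(circ(L,.066,.006),(0,0,255)),(circ(L,.0205,.06),(0,255,0)),(circ(L,.012,.096),(255,0,0))]
    k=[(circ(C,.055,.13),(0,0,255)),(circ(C,.05,.13),(255,0,0)),(circ(C,.055,.05),(0,255,0))]
    return np.vstack([np.hstack([crop(t,227,215,l),crop(t,333,226,k)]),np.hstack([crop(s,255,280,l),crop(s,314,175,k)])])
cv2.imwrite("pics/ov.png",ov(L,C))
E
```

```text
((226.52117919921875, 215.72193908691406), (36.55208206176758, 36.95384216308594), 69.31458282470703) [ 209  198   37   37 1068] [0.57298517 0.17741438 0.018     ]
((255.0521697998047, 282.1321716308594), (45.174556732177734, 50.57085418701172), 78.93238830566406) [ 230  260   51   45 1810] [0.57245184 0.18191712 0.018     ]
((332.7002868652344, 224.79367065429688), (33.9122428894043, 34.91780471801758), 81.5843276977539) [315 208  36  34 267] [ 0.52590073 -0.17694973  0.13      ]
((312.4378662109375, 173.14801025390625), (41.981468200683594, 44.44321060180664), 12.679105758666992) [ 294  152   39   44 1055] [ 0.5188926  -0.14078186  0.13      ]
[0.57369907 0.17399164 0.018     ] [ 0.52198876 -0.17778341  0.13      ]
```

View pics/ov.png

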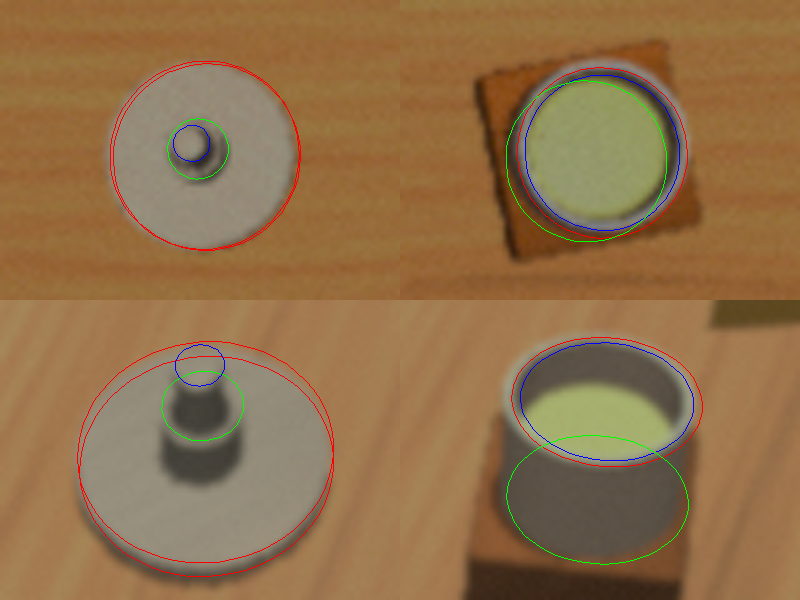

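The overlay puts the crock rim at about (0.5245, -0.1775) and the lids at about (0.573, 0.177). I'll move above the lids and check with the wrist camera.

The rows are not in the units I measure in: shifts go in shares of 0.4 m and turns go in shares of 120 degrees. I convert before sending: 0.29 m / 0.4 = 0.725, 0.26 m / 0.4 = 0.65.

hand_motion(steps={"segments":[[0.085,0.05,-0.04,0,0],[0.085,0.125,-0.0975,0,0],[0.085,0.2,-0.155,0,0],[0.085,0.275,-0.2125,0,0],[0.085,0.35,-0.27,0,0],[0.085,0.425,-0.3275,0,0],[0.085,0.5,-0.3875,0,0],[0.085,0.575,-0.445,0,0],[0.085,0.65,-0.5025,0,0],[0.085,0.725,-0.56,0,0]]}, squeeze=30)

```text
t: 0.93
tool_pos: [0.4036, -0.1648, 0.2503]
eef_rot: [0.975, 0.224, -0.0, -0.0]
ft_force: [0.2, -0.5, 0.6]
gripper_width: 0.0852
grip_force: 0.0
```

hand_motion(steps={"segments":[[0.085,0.075,-0.0575,0,0],[0.085,0.15,-0.115,0,0],[0.085,0.225,-0.175,0,0],[0.085,0.3,-0.2325,0,0],[0.085,0.375,-0.29,0,0],[0.085,0.45,-0.3475,0,0],[0.085,0.525,-0.405,0,0],[0.085,0.6,-0.465,0,0],[0.085,0.675,-0.525,0,0],[0.085,0.725,-0.5625,0,0]]})

```text
t: 1.77
tool_pos: [0.5665, 0.1654, 0.2498]
eef_rot: [0.974, 0.225, -0.0, -0.0]
ft_force: [0.2, -0.3, -0.7]
gripper_width: 0.0849
grip_force: 0.0
```

hand_motion(steps={"segments":[[0.085,0.0125,-0.01,0,0],[0.085,0.0325,-0.025,0,0],[0.085,0.0325,-0.025,0,0],[0.085,0.0325,-0.025,0,0]]})

```text
t: 2.1
tool_pos: [0.573, 0.1765, 0.2501]
eef_rot: [0.975, 0.224, -0.0, 0.0]
ft_force: [-0.4, -1.0, 0.3]
gripper_width: 0.085
grip_force: 0.0
```

```bash
python3 - <<'E'
from h import *
c=snap("wrist","w1");print(c["position"],R.from_quat(c["attitude"]).as_matrix());s=telemetry.read_state();print(s["tool_pos"],s["eef_rot"],s["joint_pos"])
print(proj(c,[[0.573,0.177,.096],[0.573,.177,.06],[0.573,.177,.02]]))
E
```

```text
[0.63652432 0.20720357 0.37364546] [[ 4.36583852e-01  8.64650101e-01  2.48545255e-01]
 [-8.99663558e-01  4.19546549e-01  1.20773239e-01]
 [ 1.50289469e-04 -2.76334755e-01  9.61061434e-01]]
[0.57296247 0.17615622 0.25020399] [ 9.74664030e-01  2.23673753e-01 -2.67608125e-04  9.54969907e-05] [ 2.20703843e-01  4.40781352e-01  1.51803614e+00 -2.09105357e-04
  1.18330945e+00  1.34041501e+00]
[[282.19920005 200.27148838]
 [282.27337264 190.54390293]
 [282.33904651 181.93484825]]
```

View pics/w1.png

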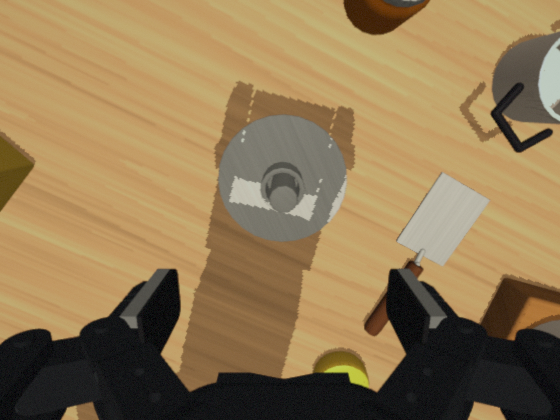

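The wrist view shows the stem top at about (283,195) and the plate centre at (282,178). That is about 4 px above the prediction, so I need about +3 mm along tool x. Descending and gripping.

Scaled: 0.165 m / 0.4 = 0.4125, 0.02 m / 0.4 = 0.05.

hand_motion(steps={"segments":[[0.085,0.0075,-0.0025,0.05,0],[0.085,0.0075,-0.0025,0.125,0],[0.085,0.0075,-0.0025,0.2,0],[0.085,0.0075,-0.0025,0.275,0],[0.06,0.0075,-0.0025,0.3375,0],[0.05,0.0075,-0.0025,0.38,0],[0.05,0.0075,-0.0025,0.405,0],[0.045,0.0075,-0.0025,0.4125,0],[0.04,0.0075,-0.0025,0.4125,0],[0.035,0.0075,-0.0025,0.4125,0]]})

```text
t: 2.98
tool_pos: [0.5761, 0.1791, 0.0865]
eef_rot: [0.975, 0.224, 0.001, 0.0]
ft_force: [0.5, -0.6, -0.9]
gripper_width: 0.0349
grip_force: 0.0
```

hand_motion(steps={"segments":[[0.03,0,0,0,0],[0.025,0,0,0,0],[0.02,0,0,0,0],[0.01,0,0,0,0],[0.01,0,0,0,0],[0.01,0,0,0,0],[0.01,0,0,0,0]]}, squeeze=60)

```text
t: 3.57
tool_pos: [0.5765, 0.179, 0.0867]
eef_rot: [0.975, 0.224, 0.001, 0.0]
ft_force: [0.5, -4.4, 7.5]
gripper_width: 0.0222
grip_force: 58.4
```

```bash
python3 - <<'E'
from h import *
c=snap("wrist","w2")
E
```

```text
(no output)
```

View pics/w2.png

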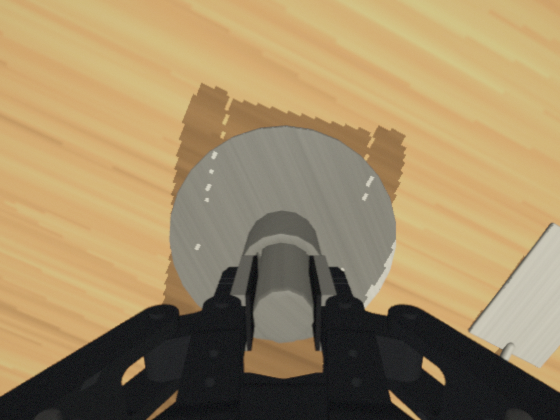

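Stem gripped: opening 22 mm, 58 N, and the view shows the stem centred between the pads at about (284,290). Lifting gently, then carrying.

Scaled: -0.155 m / 0.4 = -0.3875, -0.15 m / 0.4 = -0.375.

hand_motion(steps={"segments":[[0.01,0,0,-0.0075,0],[0.01,0,0,-0.025,0],[0.01,0,0,-0.0625,0],[0.01,0,0,-0.1125,0],[0.01,0,0,-0.1625,0],[0.01,0,0,-0.225,0],[0.01,0,0,-0.2875,0],[0.01,0,0,-0.3375,0],[0.01,0,0,-0.375,0],[0.01,0,0,-0.3875,0]]})

```text
t: 4.45
tool_pos: [0.5759, 0.1796, 0.243]
eef_rot: [0.975, 0.224, 0.002, -0.0]
ft_force: [-0.2, 0.0, -4.6]
gripper_width: 0.0225
grip_force: 58.9
```

hand_motion(steps={"segments":[[0.01,-0.0125,0.0175,0,0],[0.01,-0.0375,0.055,0,0],[0.01,-0.075,0.11,0,0],[0.01,-0.1125,0.1675,0,0],[0.01,-0.15,0.2225,0,0],[0.01,-0.1875,0.2775,0,0],[0.01,-0.225,0.3325,0,0],[0.01,-0.2625,0.39,0,0],[0.01,-0.3,0.445,0,0],[0.01,-0.3375,0.5,0,0]]})

```text
t: 5.28
tool_pos: [0.54, -0.0611, 0.2388]
eef_rot: [0.975, 0.224, -0.001, -0.001]
ft_force: [1.2, -0.7, -4.6]
gripper_width: 0.0222
grip_force: 59.2
```

hand_motion(steps={"segments":[[0.01,-0.0375,0.055,0,0],[0.01,-0.075,0.11,0,0],[0.01,-0.1125,0.1675,0,0],[0.01,-0.1425,0.2125,0,0],[0.01,-0.16,0.2375,0,0],[0.01,-0.1663,0.2463,0,0],[0.01,-0.1663,0.2463,0,0],[0.01,-0.1663,0.2463,0,0],[0.01,-0.1663,0.2463,0,0]]})

```text
t: 6.03
tool_pos: [0.5246, -0.1762, 0.2401]
eef_rot: [0.974, 0.224, -0.0, -0.0]
ft_force: [-0.6, 0.4, -3.9]
gripper_width: 0.0221
grip_force: 59.3
```

```bash
python3 - <<'E'
from fit import *
t=snap("top","t3");s=snap("side","s3");w=snap("wrist","w3");p=telemetry.read_state()["tool_pos"];print(p)
C=[.5245,-.1775];zo=p[2]-.0867
l=[(circ(p,.066,zo+.02),(0,0,255)),(circ(p,.066,zo+.006),(0,0,255))]
k=[(circ(C,.055,.13),(255,0,0)),(circ(C,.055,.05),(0,255,0))]
ims=[]
for c,P in((t,[*C,.16]),(s,[*C,.16])):
    u,v=proj(c,P)[0].astype(int); print(u,v); ims.append(crop(c,u,v,l+k)); ims.append(crop(c,u,v,[]))
cv2.imwrite("pics/ov3.png",np.vstack([np.hstack(ims[:2]),np.hstack(ims[2:])]))
E
```

```text
[ 0.52470484 -0.17641832  0.24027948]
334 224
314 156
```

View pics/ov3.png

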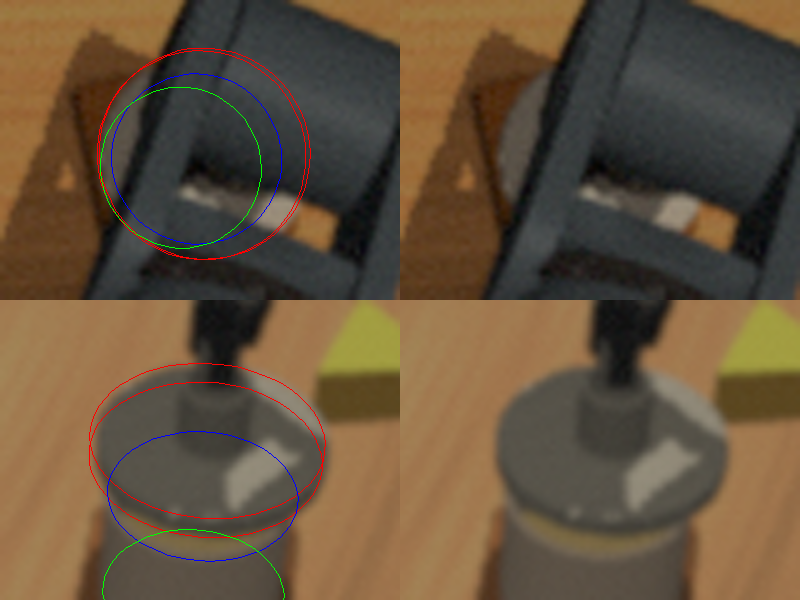

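View pics/w3.png

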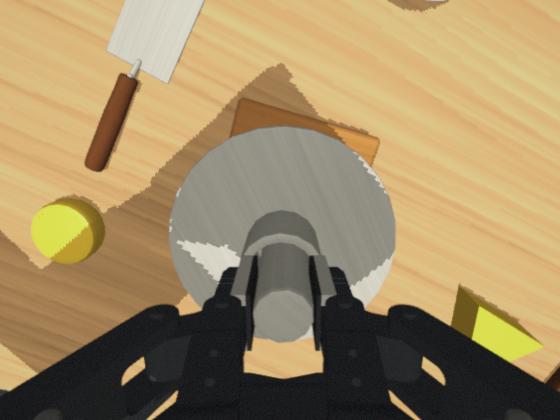

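The lids hang level and together over the crock. In the side view the lid spans about 497–728, roughly 1 px right of the projected TCP, so the lid looks offset from the TCP. I'll quantify this with gradient-based circle fits.

```bash
cat > gf.py <<'E'
from fit import *
from scipy.ndimage import map_coordinates
from scipy.optimize import minimize
def score(c,x,rz):
    g=cv2.GaussianBlur(c["frame"],(0,0),1.0).astype(float); s=0
    for r,z in rz:
        a=proj(c,circ(x,r+.002,z,120)); b=proj(c,circ(x,r-.002,z,120))
        f=lambda q:np.stack([map_coordinates(g[:,:,i],[q[:,1],q[:,0]],order=1) for i in range(3)],1)
        s+=np.minimum(np.linalg.norm(f(a)-f(b),axis=1),60).mean()
    return s
def best(c,x0,rz):
    G=[(score(c,(x0[0]+i*.001,x0[1]+j*.001),rz),x0[0]+i*.001,x0[1]+j*.001) for i in range(-9,10) for j in range(-9,10)]
    G.sort(reverse=True); return np.round(np.mean(G[:6],0),4)
E
python3 - <<'E'
from gf import *
t=load("top0");s=load("side0");s3=load("s3")
rim=[(.055,.13),(.05,.13)]
print("rim top",best(t,(.5245,-.1775),rim)," side",best(s,(.5245,-.1775),rim))
lid=lambda z:[(.066,z+.02)]
print("lid top0",best(t,(.573,.177),lid(0))," side0",best(s,(.573,.177),lid(0)),best(s,(.573,.177),[(.066,.006)]))
z=.2403-.0867
print("lid s3",best(s3,(.5247,-.1764),lid(z)),best(s3,(.5247,-.1764),[(.066,z+.006)]))
E
```

```text
rim top [61.4727  0.5263 -0.1773]  side [59.3124  0.526  -0.1735]
lid top0 [23.8278  0.5738  0.1778]  side0 [24.8148  0.5742  0.1772] [24.9933  0.5775  0.17  ]
lid s3 [20.2836  0.5199 -0.1681] [20.897   0.5232 -0.1774]
```

Scaled: 0.022 m / 0.4 = 0.055, 0.004 m / 0.4 = 0.01.

hand_motion(steps={"segments":[[0.01,0.005,0,0.005,0],[0.01,0.01,0,0.015,0],[0.01,0.01,0,0.0275,0],[0.01,0.01,0,0.04,0],[0.01,0.01,0,0.05,0],[0.01,0.01,0,0.055,0],[0.01,0.01,0,0.055,0]]})

```text
t: 6.77
tool_pos: [0.5279, -0.1755, 0.2176]
eef_rot: [0.975, 0.224, -0.0, -0.0]
ft_force: [0.2, 0.1, -5.0]
gripper_width: 0.0222
grip_force: 59.3
```

hand_motion(steps={"segments":[[0.01,0,0,0.0025,0],[0.01,0,0,0.005,0],[0.01,0,0,0.0075,0],[0.01,0,0,0.01,0],[0.01,0,0,0.0125,0],[0.01,0,0,0.0125,0],[0.01,0,0,0.0125,0]]})

```text
t: 7.35
tool_pos: [0.5281, -0.1755, 0.2133]
eef_rot: [0.975, 0.224, -0.0, -0.0]
ft_force: [0.6, -0.3, -4.7]
gripper_width: 0.0223
grip_force: 59.3
```

Free descent with the foot inside the mouth. Continuing slowly.

Scaled: 0.005 m / 0.4 = 0.0125, 0.0045 m / 0.4 = 0.0113.

hand_motion(steps={"segments":[[0.01,0,0,0.0025,0],[0.01,0,0,0.005,0],[0.01,0,0,0.0075,0],[0.01,0,0,0.01,0],[0.01,0,0,0.0113,0],[0.01,0,0,0.0125,0],[0.01,0,0,0.0125,0]]})

```text
t: 7.93
tool_pos: [0.5281, -0.1755, 0.2082]
eef_rot: [0.975, 0.224, -0.0, -0.0]
ft_force: [0.2, 0.2, -6.0]
gripper_width: 0.0224
grip_force: 59.3
```

hand_motion(steps={"segments":[[0.01,0,0,0.0013,0],[0.01,0,0,0.0025,0],[0.01,0,0,0.0038,0],[0.01,0,0,0.005,0],[0.01,0,0,0.005,0],[0.01,0,0,0.005,0]]})

```text
t: 8.43
tool_pos: [0.5283, -0.1757, 0.2066]
eef_rot: [0.975, 0.224, 0.0, 0.0]
ft_force: [-1.2, -1.4, 1.0]
gripper_width: 0.0222
grip_force: 59.9
```

Scaled: 0.0008 m / 0.4 = 0.002, 0.0006 m / 0.4 = 0.0015.

hand_motion(steps={"segments":[[0.01,0,0,0.0008,0],[0.01,0,0,0.0015,0],[0.01,0,0,0.002,0],[0.01,0,0,0.002,0]]})

```text
t: 8.77
tool_pos: [0.5283, -0.1759, 0.2065]
eef_rot: [0.975, 0.224, 0.0, 0.001]
ft_force: [-3.9, -2.2, 8.7]
gripper_width: 0.022
grip_force: 60.7
```

```bash
python3 - <<'E'
from fit import *
s=snap("side","s4");w=snap("wrist","w4")
C=[.526,-.1755]
u,v=proj(s,[*C,.13])[0].astype(int)
k=[(circ(C,.055,.13),(255,0,0)),(circ(C,.066,.14),(0,0,255)),(circ(C,.066,.126),(0,0,255))]
a=np.hstack([crop(s,u,v,k),crop(s,u,v,[])]); b=cv2.resize(w["frame"][:,:,::-1],(400,300))
cv2.imwrite("pics/ov4.png",np.vstack([a,np.hstack([b,b*0])]))
E
```

```text
(no output)
```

View pics/ov4.png

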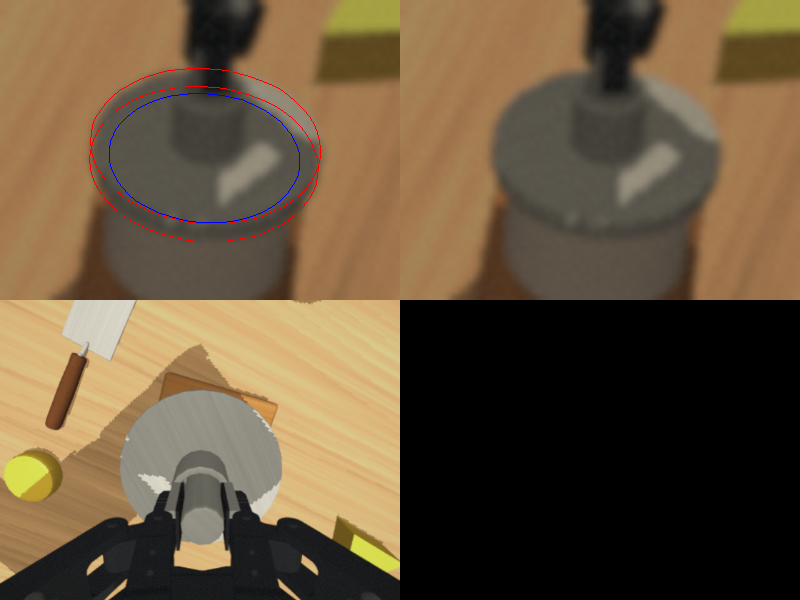

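The inner lid is seated (stiff contact at the predicted height, TCP z 0.2065), with the outer lid nested and level at about (605,150). Easing the preload and releasing.

Scaled: -0.0008 m / 0.4 = -0.002, -0.0004 m / 0.4 = -0.001.

hand_motion(steps={"segments":[[0.01,0,0,-0.001,0],[0.01,0,0,-0.002,0],[0.022,0,0,-0.002,0],[0.026,0,0,-0.002,0],[0.032,0,0,-0.002,0],[0.045,0,0,-0.002,0],[0.06,0,0,-0.002,0],[0.075,0,0,-0.002,0],[0.085,0,0,-0.002,0],[0.085,0,0,-0.002,0]]})

```text
t: 9.7
tool_pos: [0.5282, -0.1755, 0.2063]
eef_rot: [0.975, 0.224, 0.0, -0.0]
ft_force: [-0.5, 0.3, -0.4]
gripper_width: 0.085
grip_force: 0.0
```

```bash
python3 - <<'E'
from gf import *
w=snap("wrist","w5");print(telemetry.read_state()["tool_pos"])
cv2.imwrite("pics/w5.png",w["frame"][:,:,::-1])
E
```

```text
[ 0.52816574 -0.17548123  0.20627267]
```

View pics/w5.png

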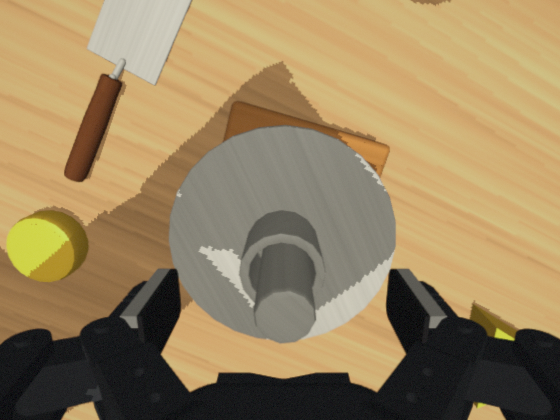

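Released cleanly: the stem (285,315) and collar (285,262) are centred between the fingers (180 and 388). Lowering to the collar and gripping it.

Scaled: 0.031 m / 0.4 = 0.0775, -0.003 m / 0.4 = -0.0075.

hand_motion(steps={"segments":[[0.085,-0.0025,0,0.0075,0],[0.085,-0.0075,0,0.0225,0],[0.085,-0.0075,0,0.04,0],[0.08,-0.0075,0,0.055,0],[0.07,-0.0075,0,0.0675,0],[0.06,-0.0075,0,0.075,0],[0.055,-0.0075,0,0.0775,0],[0.052,-0.0075,0,0.0775,0],[0.05,-0.0075,0,0.0775,0],[0.048,-0.0075,0,0.0775,0]]})

```text
t: 10.58
tool_pos: [0.5256, -0.1769, 0.1756]
eef_rot: [0.975, 0.224, 0.0, 0.0]
ft_force: [0.2, -0.0, -0.0]
gripper_width: 0.048
grip_force: 0.0
```

hand_motion(steps={"segments":[[0.045,0,0,0,0],[0.043,0,0,0,0],[0.041,0,0,0,0],[0.039,0,0,0,0],[0.037,0,0,0,0],[0.03,0,0,0,0],[0.03,0,0,0,0],[0.03,0,0,0,0]]}, squeeze=40)

```text
t: 11.25
tool_pos: [0.5255, -0.1768, 0.1758]
eef_rot: [0.975, 0.224, 0.0, 0.0]
ft_force: [-2.0, 0.4, 4.8]
gripper_width: 0.0396
grip_force: 40.0
```

Scaled: -0.01 m / 0.4 = -0.025, -0.006 m / 0.4 = -0.015.

hand_motion(steps={"segments":[[0.03,0,0,-0.0025,0],[0.03,0,0,-0.0075,0],[0.03,0,0,-0.015,0],[0.03,0,0,-0.025,0],[0.03,0,0,-0.025,0]]})

```text
t: 11.67
tool_pos: [0.5258, -0.177, 0.1861]
eef_rot: [0.975, 0.224, 0.0, 0.0]
ft_force: [0.8, 0.4, -2.7]
gripper_width: 0.0401
grip_force: 40.6
```

hand_motion(steps={"segments":[[0.03,0,0,-0.0075,0],[0.03,0,0,-0.025,0],[0.03,0,0,-0.05,0],[0.03,0,0,-0.08,0],[0.03,0,0,-0.11,0],[0.03,0,0,-0.14,0],[0.03,0,0,-0.17,0],[0.03,0,0,-0.2,0],[0.03,0,0,-0.225,0],[0.03,0,0,-0.2375,0]]})

```text
t: 12.5
tool_pos: [0.5258, -0.177, 0.2823]
eef_rot: [0.975, 0.224, 0.001, 0.001]
ft_force: [0.9, -0.5, -2.1]
gripper_width: 0.0401
grip_force: 40.6
```

hand_motion(steps={"segments":[[0.03,0,0,0,0],[0.03,0,0,0,0],[0.03,0,0,0,0],[0.03,0,0,0,0],[0.03,0,0,0,0]]})

```text
t: 12.92
tool_pos: [0.5253, -0.1768, 0.2798]
eef_rot: [0.975, 0.224, -0.0, -0.0]
ft_force: [0.4, -1.0, -1.5]
gripper_width: 0.04
grip_force: 40.6
```

```bash
python3 - <<'E'
from h import *
t=snap("top","t6");s=snap("side","s6");w=snap("wrist","w6")
z=lambda c,y,x:cv2.resize(c["frame"][y:y+150,x:x+200,::-1],(400,300),interpolation=cv2.INTER_CUBIC)
cv2.imwrite("pics/fin.png",np.vstack([np.hstack([z(s,50,200),cv2.resize(w["frame"][:,:,::-1],(400,300))]),np.hstack([cv2.resize(t["frame"][:,:,::-1],(400,300)),cv2.resize(s["frame"][:,:,::-1],(400,300))])]))
E
```

```text
(no output)
```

View pics/fin.png

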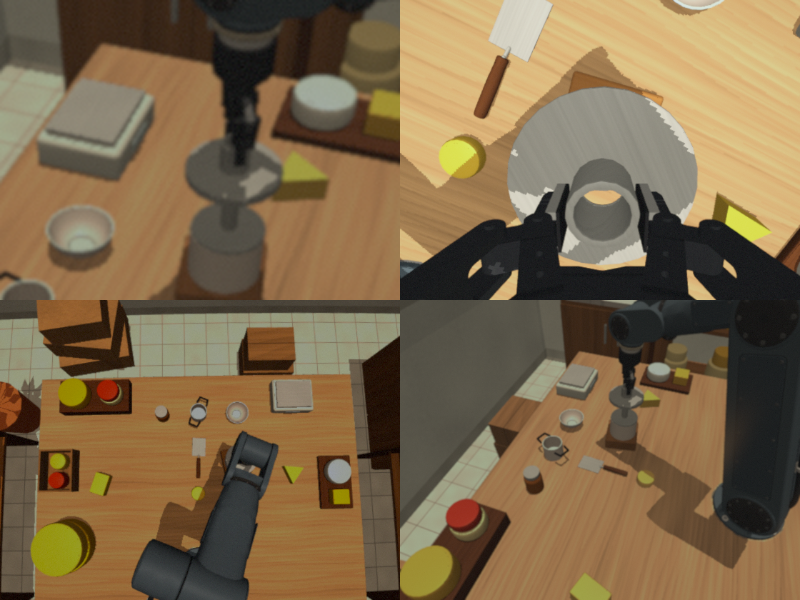

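The outer lid is held level and alone about 104 mm above nested. The inner lid is closed on the crock with its stem upright, at about (230,215) in the crop, and the bystanders haven't moved.

hand_motion(steps={"segments":[[0.03,0,0,0,0],[0.03,0,0,0,0],[0.03,0,0,0,0],[0.03,0,0,0,0]]})

```text
t: 13.4
tool_pos: [0.5255, -0.1768, 0.2803]
eef_rot: [0.975, 0.224, 0.0, 0.0]
ft_force: [0.0, -0.2, -2.4]
gripper_width: 0.0401
grip_force: 40.6
```

```bash
python3 -c "
from plant import ctrl, viewer, telemetry; print(ctrl.sign_off())"
```

```text
the job is handed in; nothing more can be done
None
```

The job is handed in at 13.4 s: the inner lid is closed on the crock, and the gripper holds the outer lid level and still with its lower edge about 14 mm above the stem's top, the crock and everything else apparently still in place.

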